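# Square up the slumped colour boards in a sneaker painter's stand

## Task

The red, blue and yellow sample boards in the white stand have slumped: their feet have slid out and they lean back. Push them upright as one tight row against the stand's tall back, and slide them along until their ends are flush with the low side fence. Leave them standing square in that corner, in whatever order they are.

Things in the scene. Friction and masses are not known exactly. Their poses are not given: they have to be found in the camera images.
- white_stand: White corner stand, fixed to the table. Origin: inner corner of backstop and side fence, at table level. Base 6 mm thick, x -12 to 90, y -11 to 149 mm. Backstop: wall with its face at x = 0, y -11 to 94 mm, top 66 mm above the table. Fence: wall with its face at y = 0, x -12 to 40 mm, top 46 mm. Boards stand on the +x side of the backstop and +y side of the fence, where a gripper has room to come down.
- red_board: Board, red front and top edge, plywood sides: 10 mm thick (x), 100 wide (y), 70 tall (z), about 55 g. Origin: centre of its bottom; z up the board, x out of the coloured face, away from the backstop. Starts leaning 20 to 27 degrees, top towards the backstop; the three stand loose on the base in any order and slide easily when pushed low down.
- blue_board: Board, blue front and top edge, plywood sides: 10 mm thick (x), 100 wide (y), 70 tall (z), about 55 g. Origin: centre of its bottom; z up the board, x out of the coloured face, away from the backstop. At the start the outermost foot is 55 to 65 mm from the backstop and the boards' ends are 15 to 45 mm from the fence.
- yellow_board: Board, yellow front and top edge, plywood sides: 10 mm thick (x), 100 wide (y), 70 tall (z), about 55 g. Origin: centre of its bottom; z up the board, x out of the coloured face, away from the backstop. Squared up, the row of three fills x 0 to 30, y 0 to 100 mm of the stand, tops 76 mm above the table. The black stand's green and orange boards are another job.
Things that resemble listed ones, but are neither listed nor needed, are in the scene too. Leave any pink or purple look-alike of the blue_board alone.

How it is judged (in metres and radians):
At the end, for the whole second after the job is handed in: All three boards stand on the base, within 10 degrees of upright and of parallel to the backstop; each bottom centre at most 37 mm from the backstop (outermost board tight: 25 mm) and 40 to 62 mm from the fence (flush: 50 mm); at rest (angle between each of red_board, blue_board, yellow_board's own z axis and vertical below 0.175 rad and angle between the y axis of each of red_board, blue_board, yellow_board and the y axis of white_stand, either way round below 0.175 rad and x of red_board in the frame of white_stand between 0 and 0.037 m and y of red_board in the frame of white_stand between 0.04 and 0.062 m and z of red_board in the frame of white_stand between 0 and 0.014 m and linear speed of each of red_board, blue_board, yellow_board below 0.02 m/s and x of blue_board in the frame of white_stand between 0 and 0.037 m and y of blue_board in the frame of white_stand between 0.04 and 0.062 m and z of blue_board in the frame of white_stand between 0 and 0.014 m and x of yellow_board in the frame of white_stand between 0 and 0.037 m and y of yellow_board in the frame of white_stand between 0.04 and 0.062 m and z of yellow_board in the frame of white_stand between 0 and 0.014 m); the robot touches nothing.
It also fails if it takes over 40 s, if anything falls off the work surface, if the arm or the gripper's body presses on something with over 40 N, if the wrist force passes 120 N, or if a joint passes its speed limit or range.

## Robot

A 6-joint arm with a two-finger parallel gripper is mounted at the origin on the work surface. World frame = base frame: x ahead of the robot, y to its left, z up, the work surface at z = 0. Lengths are in mm, angles in rad, forces in N, time in s.
With the tool pointing down it reaches from about 350 to 975 mm from the base axis. Payload 7.1 kg.
Tool frame: the origin (TCP) lies midway between the tips of the shut fingers; the grasp point (between the pads) lies ctrl.grip_point_offset behind it (ctrl.grip_point_offset is the distance from the TCP to the grasp point, in mm); z points along the fingers, y is the line along which they close (so a half turn about z gives the same grasp; the last joint's range is limited). The gripper opens to 88 mm and grips with 3 to 60 N. Pads are 20 mm wide; open, the fingers measure 115 mm over their backs; the gripper's body (75 mm by 178 mm) begins 61 mm behind the grasp point.
Start: joints at [1.184, 0.423, 1.63, -0, 1.089, -0.019], TCP at [224.695, 583.195, 222.675] pointing down, gripper open.
Joint ranges: [-3, 3], [-0.9, 2.11], [0.09, 2.58], [-1.31, 4.45], [0.11, 2.69], [-2.54, 2.54]. Speed limits (rad/s): [2.39, 2.39, 3.01, 3.14, 3.14, 3.14].

## Interface

Orientations are given as a rotation vector (axis times angle).
In Python, from workcell import ctrl, get_image, close_job, finder gives the robot as it stands.
- The arm moves only by the tool servo_tool, never from a script. Its argument "deltas" is a list of rows, each a list of 2 entries, a list of its own where there are three numbers: the shift along the tool's x, y, z in mm, then the turn, a rotation vector about the tool's x, y, z in rad. A call has 1 to 5 rows; each row is the pose to reach, as a shift and turn from the pose commanded when the call began, along the tool's axes at that moment; what a row does not reach only later rows make up. A row lasts 1/12 s, in which the tool goes at most 41.7 mm and 7.16 degrees, less where a joint would pass 70% of its speed; a pose out of reach is approached as far as the arm can. A call with a gripper value outside its range is refused whole. "grip" is the closure, from -1 (fully open) to 1 (shut), so that 0 is half open, set as the call begins (left out, the last holds). The fingers move at their own pace and stop on an object; the grip force is fixed at half the most. Time passes only in rows, so rows that repeat a pose let the fingers close. It gives the time, the measured TCP pose, the force, the opening and the grip force at its end, in the units of the state.
- ctrl.get_obs(): the state, without advancing time (a new reading comes with each control period).
- get_image(name): name is "side" or "top" or "wrist"; returns a dict with "frame" (420x560x3 uint8, blue, green, red), "depth" (420x560 float32, mm along the optical axis (not along the pixel's ray), 0 where there is no reading), "K" (3x3 intrinsics, pixels), "pose" (4x4, takes a point from camera to world coordinates). Camera axes: x right, y down, z forward; pixel columns grow to the right and rows downward; lengths in mm; the calibration is good to about 2 mm. A picture is of the moment at which its call begins.
- close_job(): hands the job in; it is judged then, once.
Trained networks look in a picture, given as the dict that the camera call returned (one of the last four; its "shot" number tells which), for a name from the list of things; names that differ only in an ending like _2 or _b are one class to them, and where a whole thing is asked for, a point or a joint stands for the part that bears it (a point fixed in the world has none). Each returns a list of dicts, best first, with "score" (0 to 1); they miss things now and then, are a little off and sometimes report something else, mostly with a low value. They report only what shows in the picture. A call takes as long as a camera call. They do not tell look-alikes from the thing itself.
- finder.search_frame(query, picture): "rect" ([centre column, centre row, width, height] as shares, 0 to 1, of the picture: columns of its width, rows of its height, round what is visible of it).
- finder.silhouettes(query, picture): "mask" (420x560 bool, what is visible of it) and "rect" ([centre column, centre row, width, height] as shares, 0 to 1, of the picture: columns of its width, rows of its height, round what is visible of it).
The state is a dict: "t": time; "qpos": joint angles; "qvel": joint speeds; "joint_torque": joint torques, N m; "ee_pos": TCP position; "orientation": TCP orientation; "ft_force": force on the tool from outside, world axes, zero at the start; "moment": the same for the moment, N m; "width": finger opening in mm; "grasp_force": force on a finger pad.
Only numpy, scipy, OpenCV 4.12 (cv2) and the standard library are available. Lean on these libraries where they do the work, as an engineer would, in place of code of your own. Each camera call takes 0.05 s, during which the arm holds its last target. There are 200 camera calls.

## Working session

There is one attempt and no reset: what is moved stays moved. The work goes in short steps, Python scripts to look and compute and a tool call to move; the robot and the scene stay as the last step left them, time stands still between calls to the robot, and variables do not carry over. Pictures are saved under pics/ and viewed, at most 10 in all, crops included, and the job is handed in when it is done.

Besides the shell and the picture viewer there is one more tool, called after "Request:" by a JSON object that holds its "op" and its "data". servo_tool: Moves the arm, as the interface text tells. Its arguments: {"type":"object","properties":{"deltas":{"type":"array","items":{"type":"array"}},"grip":{"type":"number"}},"required":["deltas"]}

```bash
mkdir -p pics; cat > h.py <<'E'
import numpy as np, cv2
from workcell import ctrl, get_image, close_job, finder
def P(im,u,v,d=None):
    K=im["K"]; d=im["depth"][int(v),int(u)] if d is None else d
    return (im["pose"]@np.array([(u-K[0,2])*d/K[0,0],(v-K[1,2])*d/K[1,1],d,1]))[:3]
def cloud(im):
    h,w=im["depth"].shape; u,v=np.meshgrid(np.arange(w),np.arange(h)); K=im["K"]; d=im["depth"]
    p=np.stack([(u-K[0,2])*d/K[0,0],(v-K[1,2])*d/K[1,1],d],-1)
    return p@im["pose"][:3,:3].T+im["pose"][:3,3]
E
python3 - <<'E'
from h import *
a=get_image("top");b=get_image("side")
cv2.imwrite("pics/a.png",np.vstack([a["frame"],b["frame"]])[:, :] if 0 else cv2.resize(np.hstack([a["frame"],b["frame"]]),(800,300)))
cv2.imwrite("pics/top.png",a["frame"]);cv2.imwrite("pics/side.png",b["frame"])
np.savez("a.npz",f=a["frame"],c=cloud(a));np.savez("b.npz",f=b["frame"],c=cloud(b))
for n,i in(("t",a),("s",b)):
  print(n,i["pose"][:3,3].round())
  for q in("white_stand","blue_board","red_board","yellow_board"):
    print(q,[(round(r["score"],2),(np.array(r["rect"])*[560,420,560,420]).round().astype(int).tolist()) for r in finder.search_frame(q,i)])
o=ctrl.get_obs();print(o["ee_pos"],o["orientation"],o["t"],ctrl.grip_point_offset)
E
```

```text
t [ 297.  -90. 1136.]
white_stand [(0.83, [331, 180, 80, 61])]
blue_board [(0.77, [338, 257, 53, 56]), (0.65, [417, 203, 47, 32]), (0.57, [328, 187, 49, 16]), (0.56, [421, 288, 50, 55])]
red_board [(0.89, [335, 174, 49, 23])]
yellow_board [(0.85, [335, 184, 48, 15])]
s [ 331. -833.  693.]
white_stand [(0.78, [321, 255, 49, 67])]
blue_board [(0.84, [310, 327, 47, 50]), (0.82, [242, 263, 58, 43]), (0.69, [214, 333, 70, 44]), (0.63, [312, 239, 15, 48])]
red_board [(0.69, [323, 242, 14, 60])]
yellow_board [(0.53, [316, 240, 17, 51])]
[224.68290506 583.17899603 222.66881403] [-5.74517849e-01 -3.08857961e+00  4.28057511e-05] 0.5 18.700000000000003
```

View pics/top.png

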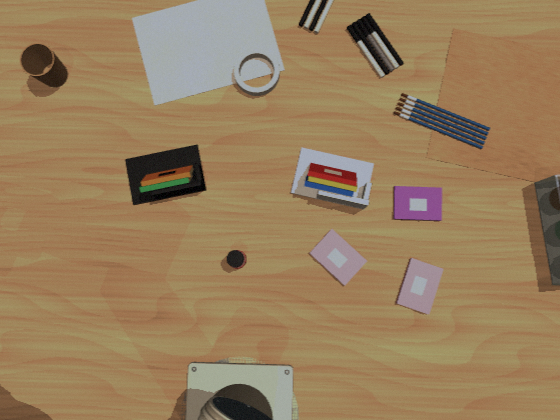

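View pics/side.png

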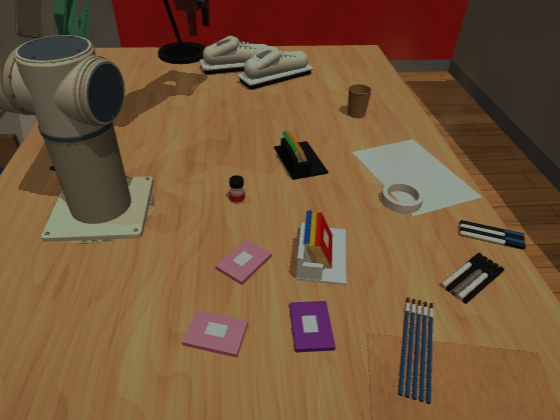

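The top view shows the white stand at about (333,180), with red outermost, then yellow and blue against the backstop, and the fence at the right (365,192). Pink (338,257), pink (420,287) and purple (417,203) are look-alikes. The black stand at (166,175) is another job. I'll check the choice with a close crop and measure the stand.

```bash
python3 - <<'E'
from h import *
T=np.load("a.npz");f,c=T["f"],T["c"]
S=np.load("b.npz");g,d=S["f"],S["c"]
A=cv2.resize(f[140:220,280:385],None,fx=5,fy=5,interpolation=cv2.INTER_CUBIC)
B=cv2.resize(g[200:290,285:355],None,fx=4.44,fy=4.44,interpolation=cv2.INTER_CUBIC)
B=cv2.resize(B,(270,400)); A=A[:400]
cv2.imwrite("pics/crop.png",np.hstack([A,B]))
for (n,C,F,r) in(("top",c,f,(slice(145,215),slice(285,380))),("side",d,g,(slice(205,285),slice(290,350)))):
  p=C[r].reshape(-1,3);h=cv2.cvtColor(F,cv2.COLOR_BGR2HSV)[r].reshape(-1,3)
  for nm,m in(("white base",(h[:,1]<60)&(h[:,2]>90)&(p[:,2]<12)),("white wall66",(h[:,1]<70)&(p[:,2]>55)),("white fence46",(h[:,1]<60)&(p[:,2]>40)&(p[:,2]<52)),("red",((h[:,0]<5)|(h[:,0]>175))&(h[:,1]>150)),("yel",(abs(h[:,0]-26)<6)&(h[:,1]>170)),("blu",(abs(h[:,0]-112)<12)&(h[:,1]>120))):
    q=p[m]
    if len(q)>8:
      rr=cv2.minAreaRect(q[:,:2].astype(np.float32))
      print(n,nm,len(q),np.percentile(q,[3,97],axis=0).round().tolist(),[np.round(x,1) for x in rr],)
      print("  corners",cv2.boxPoints(rr).round().tolist())
    else: print(n,nm,len(q))
E
```

```text
top white base 1748 [[467.0, -260.0, 0.0], [560.0, -102.0, 9.0]] [array([ 504.1, -181. ]), array([162.1, 103.7]), np.float64(78.5)]
  corners [[437.0, -250.0], [539.0, -271.0], [571.0, -112.0], [469.0, -91.0]]
top white wall66 342 [[440.0, -247.0, 56.0], [476.0, -148.0, 74.0]] [array([ 418.3, -135.4]), array([119.5, 229.9]), np.float64(41.8)]
  corners [[297.0, -90.0], [450.0, -261.0], [539.0, -181.0], [386.0, -10.0]]
top white fence46 137 [[442.0, -257.0, 40.0], [504.0, -158.0, 51.0]] [array([ 476.8, -204.2]), array([104.4,  58.7]), np.float64(79.0)]
  corners [[438.0, -250.0], [496.0, -261.0], [516.0, -159.0], [458.0, -147.0]]
top red 531 [[482.0, -222.0, 15.0], [526.0, -131.0, 75.0]] [array([ 406.5, -159.5]), array([ 98. , 240.4]), np.float64(79.6)]
  corners [[279.0, -186.0], [516.0, -229.0], [534.0, -133.0], [297.0, -90.0]]
top yel 0
top blu 1
side white base 1093 [[455.0, -267.0, -0.0], [560.0, -118.0, 8.0]] [array([ 517.7, -158.4]), array([226.7,  99. ]), np.float64(73.6)]
  corners [[438.0, -253.0], [533.0, -281.0], [597.0, -64.0], [502.0, -36.0]]
side white wall66 226 [[439.0, -254.0, 59.0], [473.0, -137.0, 72.0]] [array([ 402.2, -476.3]), array([727.4,  20.9]), np.float64(78.5)]
  corners [[319.0, -831.0], [340.0, -835.0], [485.0, -122.0], [465.0, -118.0]]
side white fence46 131 [[441.0, -261.0, 41.0], [486.0, -247.0, 50.0]] [array([ 463.8, -253.3]), array([12.6, 49.3]), np.float64(78.6)]
  corners [[438.0, -255.0], [487.0, -264.0], [489.0, -252.0], [441.0, -242.0]]
side red 424 [[482.0, -225.0, 12.0], [526.0, -136.0, 73.0]] [array([ 433.4, -485.2]), array([723.9,  39.1]), np.float64(76.7)]
  corners [[331.0, -833.0], [369.0, -842.0], [536.0, -137.0], [498.0, -128.0]]
side yel 0
side blu 0
```

View pics/crop.png

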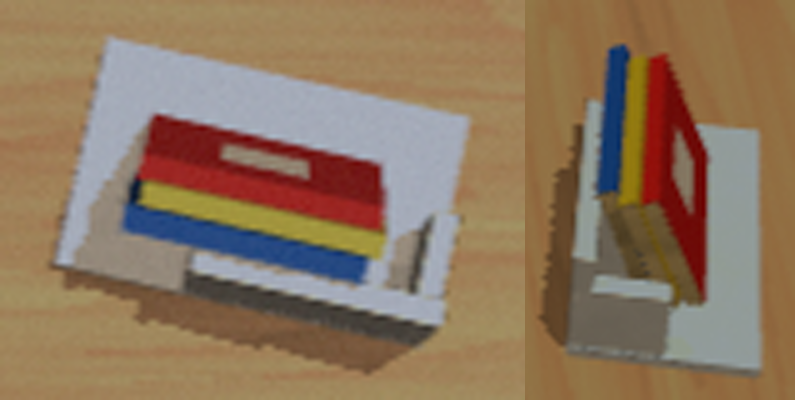

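The crop confirms red in front, then yellow and blue, leaning on the white backstop, with the fence at right. Next I fit the red face and work out the move in tool axes.

```bash
cat >> h.py <<'E'
from scipy.spatial.transform import Rotation as R
yaw=-0.2; X=np.array([np.cos(yaw),np.sin(yaw),0]); Y=np.array([-np.sin(yaw),np.cos(yaw),0]); O=np.array([452.2,-241.5,0])
def loc(p): p=np.asarray(p)-O; return np.stack([p@X,p@Y,p[...,2]],-1)
def wor(l): return O+l[0]*X+l[1]*Y+np.array([0,0,l[2]])
def go(l):
    o=ctrl.get_obs(); r=R.from_rotvec(o["orientation"]); want=np.column_stack([-X,Y,[0,0,-1]])
    print("loc",loc(o["ee_pos"]).round(1),"shift",r.inv().apply(wor(l)-o["ee_pos"]).round(1),"turn",(r.inv()*R.from_matrix(want)).as_rotvec().round(3),"t",o["t"],o["ft_force"].round(1) if hasattr(o["ft_force"],"round") else o["ft_force"])
def red(C,F):
    h=cv2.cvtColor(F,cv2.COLOR_BGR2HSV);L=loc(C)
    m=((h[...,0]<6)|(h[...,0]>174))&(h[...,1]>140)&(abs(L[...,0]-45)<60)&(abs(L[...,1]-70)<90)&(L[...,2]>5)
    return L[m]
E
python3 - <<'E'
from h import *
for n in("a","b"):
  Z=np.load(n+".npz");p=red(Z["c"],Z["f"]);print(len(p))
  q=p[(p[:,2]<60)];A=np.c_[q[:,1:],np.ones(len(q))];s=np.linalg.lstsq(A,q[:,0],rcond=None)[0]
  print("x=a*y+b*z+c",s.round(3),"x at z=12,y=80:",(s@[80,12,1]).round(1),"y",np.percentile(p[:,1],[1,99]).round(1),"z",np.percentile(p[:,2],[1,99]).round(1))
go([90,80,150])
E
```

```text
543
x=a*y+b*z+c [-1.0000e-02 -4.7300e-01  6.5264e+01] x at z=12,y=80: 58.8 y [ 25.  121.3] z [12.4 75.6]
448
x=a*y+b*z+c [-6.0000e-03 -4.8100e-01  6.3579e+01] x at z=12,y=80: 57.3 y [ 21.5 119.5] z [10.5 73.3]
loc [-386.8  763.   222.7] shift [-584.2 -593.8   72.7] turn [-0.    -0.    -0.168] t 0.5 [-0.  -0.3  0.4]
```

Request:
{"op": "servo_tool", "data": {"deltas": [[[-28,-28.5,0],[0,0,-0.084]],[[-56,-57,0],[0,0,-0.168]],[[-84,-85.5,0],[0,0,-0.168]],[[-112,-114,0],[0,0,-0.168]],[[-140,-142.5,0],[0,0,-0.168]]], "grip": -0.15}}

```text
t: 0.92
ee_pos: [304.3, 398.3, 222.7]
orientation: [0.312, 3.126, 0.0]
ft_force: [1.9, -0.7, 0.7]
width: 58.2
grasp_force: 0.0
```

```bash
python3 -c "
from h import *
go([88,72,150])"
```

```text
loc [-272.   597.6  222.7] shift [-359.5 -526.    72.7] turn [0.    0.    0.001] t 0.9167 [ 1.9 -0.7  0.7]
```

Request:
{"op": "servo_tool", "data": {"deltas": [[[-23,-34,0],[0,0,0]],[[-46,-68,0],[0,0,0]],[[-69,-102,0],[0,0,0]],[[-92,-136,0],[0,0,0]],[[-115,-170,0],[0,0,0]]]}}

```text
t: 1.33
ee_pos: [383.5, 208.7, 223.0]
orientation: [0.313, 3.125, 0.001]
ft_force: [0.5, 0.2, 0.8]
width: 50.4
grasp_force: 0.0
```

Request:
{"op": "servo_tool", "data": {"deltas": [[[-23,-34,0],[0,0,0]],[[-46,-68,0],[0,0,0]],[[-69,-102,0],[0,0,0]],[[-92,-136,0],[0,0,0]],[[-115,-170,0],[0,0,0]]]}}

```text
t: 1.75
ee_pos: [462.5, 18.9, 223.1]
orientation: [0.314, 3.125, 0.0]
ft_force: [0.5, 0.3, 0.2]
width: 50.5
grasp_force: 0.0
```

Request:
{"op": "servo_tool", "data": {"deltas": [[[-20,-30,0],[0,0,0]],[[-40,-60,0],[0,0,0]],[[-60,-90,0],[0,0,0]],[[-80,-120,0],[0,0,0]],[[-80,-120,0],[0,0,0]]]}}

```text
t: 2.17
ee_pos: [519.2, -117.5, 223.2]
orientation: [0.319, 3.122, -0.003]
ft_force: [0.8, 0.6, 1.4]
width: 50.3
grasp_force: 0.0
```

```bash
python3 -c "
from h import *
go([88,72,100])"
```

```text
loc [ 41.1 134.8 223.2] shift [-46.7 -62.5 123.4] turn [-0.001  0.003 -0.003] t 2.1667 [0.8 0.6 1.4]
```

Request:
{"op": "servo_tool", "data": {"deltas": [[[-20,-30,25],[0,0,0]],[[-44,-58,50],[0,0,0]],[[-44,-58,85],[0,0,0]],[[-44,-58,123],[0,0,0]],[[-44,-58,123],[0,0,0]]]}}

```text
t: 2.58
ee_pos: [543.6, -176.8, 93.1]
orientation: [-0.314, -3.114, -0.004]
ft_force: [-0.6, -0.0, -0.2]
width: 50.5
grasp_force: 0.0
```

```bash
python3 - <<'E'
from h import *
i=get_image("wrist");cv2.imwrite("pics/w1.png",i["frame"])
go([88,72,13])
p=red(cloud(i),i["frame"]);q=p[p[:,2]<60]
print(len(p));A=np.c_[q[:,1:],np.ones(len(q))];s=np.linalg.lstsq(A,q[:,0],rcond=None)[0]
print(s.round(3),s@[80,12,1],np.percentile(p,[1,99],axis=0).round(1))
E
```

```text
loc [78.3 81.7 96.4] shift [-10.4  -9.8  83.3] turn [ 0.001 -0.008 -0.   ] t 2.6333 [ 0.2 -0.9  0.2]
9325
[-3.0000e-03 -4.8300e-01  6.5305e+01] 59.284911022144875 [[ 20.5   9.3  15. ]
 [ 82.8 155.3 181.8]]
```

View pics/w1.png

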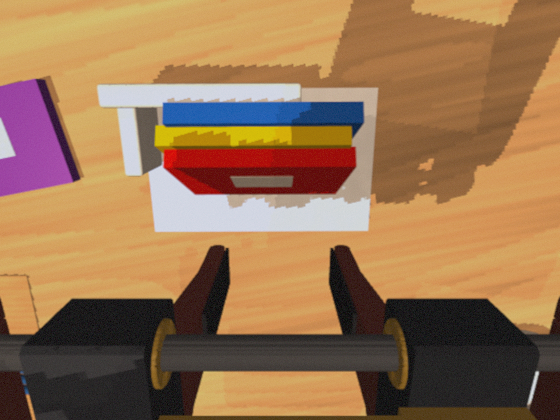

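The wrist view shows the open fingers (225,260 and 340,260) in front of the stand. Red (260,175) is in front, and the fence is at left (135,140). Descending clear of the foot.

Request:
{"op": "servo_tool", "data": {"deltas": [[[-10,-9,0],[0,0,0]],[[-10,-9,25],[0,0,0]],[[-10,-9,50],[0,0,0]],[[-10,-9,65],[0,0,0]],[[-10,-9,65],[0,0,0]]]}}

```text
t: 3.05
ee_pos: [555.8, -188.1, 34.7]
orientation: [-0.312, -3.124, -0.001]
ft_force: [-0.7, 0.2, 0.3]
width: 50.5
grasp_force: 0.0
```

```bash
python3 -c "
from h import *
get_image('wrist');get_image('wrist')
go([80,72,13])"
```

```text
loc [92.6 72.6 36.7] shift [12.6 -0.6 23.7] turn [-0.     0.002  0.001] t 3.15 [ 0.3 -0.3  1. ]
```

Request:
{"op": "servo_tool", "data": {"deltas": [[[0,0,8],[0,0,0]],[[0,0,14],[0,0,0]],[[2,0,19],[0,0,0]],[[4,0,22],[0,0,0]],[[6,0,23],[0,0,0]]]}}

```text
t: 3.57
ee_pos: [549.8, -187.5, 11.2]
orientation: [-0.313, -3.125, -0.0]
ft_force: [-0.8, 0.5, -0.2]
width: 50.4
grasp_force: 0.0
```

Request:
{"op": "servo_tool", "data": {"deltas": [[[3,0,0],[0,0,0]],[[6,0,0],[0,0,0]],[[9,0,0],[0,0,0]],[[12,0,0],[0,0,0]],[[15,0,0],[0,0,0]]]}}

```text
t: 3.98
ee_pos: [535.4, -184.7, 11.8]
orientation: [0.313, 3.126, -0.0]
ft_force: [0.4, 0.1, 0.3]
width: 50.5
grasp_force: 0.2
```

```bash
python3 -c "
from h import *
go([45,72,13])"
```

```text
loc [70.3 72.2 11.8] shift [25.3 -0.2 -1.2] turn [-0.  0.  0.] t 3.9833 [0.4 0.1 0.3]
```

Request:
{"op": "servo_tool", "data": {"deltas": [[[2,0,0],[0,0,0]],[[4,0,0],[0,0,0]],[[6,0,0],[0,0,0]],[[8,0,0],[0,0,0]],[[10,0,0],[0,0,0]]]}}

```text
t: 4.4
ee_pos: [526.0, -182.8, 11.8]
orientation: [0.313, 3.125, -0.0]
ft_force: [1.9, -0.2, -1.3]
width: 50.7
grasp_force: 0.5
```

Request:
{"op": "servo_tool", "data": {"deltas": [[[2,0,0],[0,0,0]],[[4,0,0],[0,0,0]],[[6,0,0],[0,0,0]],[[8,0,0],[0,0,0]],[[10,0,0],[0,0,0]]]}}

```text
t: 4.82
ee_pos: [515.8, -180.7, 11.6]
orientation: [-0.313, -3.126, -0.0]
ft_force: [1.6, -1.2, -0.4]
width: 50.4
grasp_force: 0.5
```

```bash
python3 - <<'E'
from h import *
go([40,72,13])
i=get_image("side");cv2.imwrite("pics/s2.png",cv2.resize(i["frame"][190:300,270:370],None,fx=5,fy=5,interpolation=cv2.INTER_CUBIC))
E
```

```text
loc [50.3 72.2 11.6] shift [10.3 -0.2 -1.4] turn [ 0. -0.  0.] t 4.8167 [ 1.6 -1.2 -0.4]
```

View pics/s2.png

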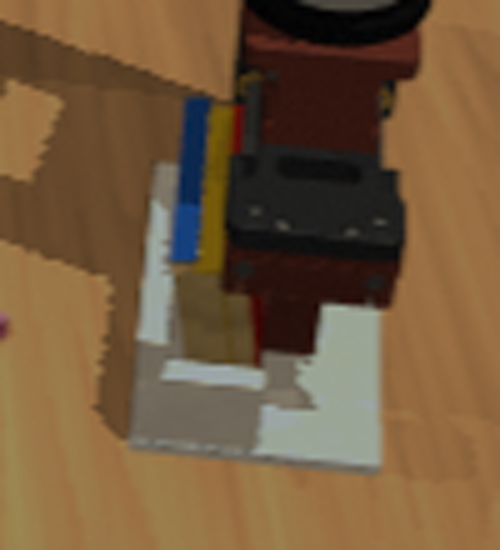

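The side crop shows the boards nearly upright between the backstop (155,270) and the fingers (285,320). Continuing the push slowly.

Request:
{"op": "servo_tool", "data": {"deltas": [[[1.5,0,0],[0,0,0]],[[3,0,0],[0,0,0]],[[4.5,0,0],[0,0,0]],[[6,0,0],[0,0,0]],[[6,0,0],[0,0,0]]]}}

```text
t: 5.28
ee_pos: [509.7, -179.4, 11.6]
orientation: [-0.313, -3.125, -0.0]
ft_force: [-0.6, 0.4, 0.0]
width: 50.6
grasp_force: 0.1
```

Request:
{"op": "servo_tool", "data": {"deltas": [[[1,0,0],[0,0,0]],[[2,0,0],[0,0,0]],[[3,0,0],[0,0,0]],[[3,0,0],[0,0,0]]]}}

```text
t: 5.62
ee_pos: [507.0, -178.9, 11.7]
orientation: [-0.313, -3.126, -0.0]
ft_force: [0.5, 0.3, -0.1]
width: 50.7
grasp_force: 0.2
```

Request:
{"op": "servo_tool", "data": {"deltas": [[[1,0,0],[0,0,0]],[[2,0,0],[0,0,0]],[[2,0,0],[0,0,0]]]}}

```text
t: 5.87
ee_pos: [507.1, -178.9, 11.9]
orientation: [0.312, 3.122, -0.001]
ft_force: [7.0, -0.3, -4.2]
width: 50.8
grasp_force: 3.0
```

Request:
{"op": "servo_tool", "data": {"deltas": [[[1,0,0],[0,0,0]],[[1,0,0],[0,0,0]]]}}

```text
t: 6.03
ee_pos: [507.2, -179.0, 12.1]
orientation: [0.312, 3.12, -0.002]
ft_force: [9.3, 1.3, -7.1]
width: 50.6
grasp_force: 4.4
```

```bash
python3 - <<'E'
from h import *
go([40,72,13])
i=get_image("wrist");j=get_image("side")
cv2.imwrite("pics/w2.png",np.hstack([cv2.resize(i["frame"],(400,300)),cv2.resize(j["frame"][190:300,270:370],(400,300))]))
h=cv2.cvtColor(i["frame"],cv2.COLOR_BGR2HSV);L=loc(cloud(i))
for n,c in(("red",0),("yel",26),("blu",112)):
  m=(np.minimum(abs(h[...,0].astype(int)-c),180-abs(h[...,0].astype(int)-c))<8)&(h[...,1]>140)&(abs(L[...,0]-20)<30)&(abs(L[...,1]-70)<70)&(abs(L[...,2]-76)<8)
  q=L[m];print(n,len(q),np.percentile(q,[2,50,98],axis=0).round(1).tolist() if len(q)>9 else "")
E
```

```text
loc [41.5 72.2 12.1] shift [ 1.5 -0.2 -0.9] turn [-0.001  0.006  0.001] t 6.0333 [ 9.3  1.3 -7.1]
red 6701 [[18.9, 36.4, 75.6], [24.0, 73.0, 76.8], [29.8, 109.8, 78.4]]
yel 9358 [[9.1, 21.0, 75.5], [13.9, 68.7, 76.6], [18.8, 117.5, 77.7]]
blu 10096 [[-1.1, 26.4, 75.4], [3.5, 74.5, 76.6], [8.4, 122.5, 77.7]]
```

View pics/w2.png

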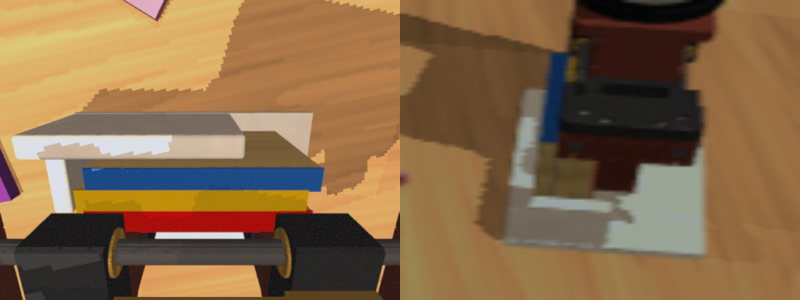

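Wrist view: all three upright and tight (blue x≈3.5, yellow 14, red 24), far ends at y≈118–124. Now back off, rise, close the fingers, and go round to the +y end.

Request:
{"op": "servo_tool", "data": {"deltas": [[[-5,0,0],[0,0,0]],[[-12,0,0],[0,0,0]],[[-22,0,0],[0,0,0]],[[-32,0,-5],[0,0,0]],[[-35,0,-20],[0,0,0]]]}}

```text
t: 6.55
ee_pos: [539.6, -185.5, 30.8]
orientation: [-0.313, -3.124, -0.001]
ft_force: [-0.1, -0.4, -0.2]
width: 50.7
grasp_force: 0.0
```

Request:
{"op": "servo_tool", "data": {"deltas": [[[0,5,-30],[0,0,0]],[[0,20,-60],[0,0,0]],[[0,50,-90],[0,0,0]],[[0,83,-90],[0,0,0]],[[0,83,-90],[0,0,0]]], "grip": 1}}

```text
t: 6.97
ee_pos: [557.9, -100.5, 124.5]
orientation: [0.309, 3.122, 0.001]
ft_force: [-0.8, 0.3, -1.1]
width: 20.5
grasp_force: 0.0
```

```bash
python3 - <<'E'
from h import *
i=get_image("top");i=get_image("wrist")
go([14,155,100])
h=cv2.cvtColor(i["frame"],cv2.COLOR_BGR2HSV);L=loc(cloud(i))
for n,c in(("red",0),("yel",26),("blu",112)):
  m=(np.minimum(abs(h[...,0].astype(int)-c),180-abs(h[...,0].astype(int)-c))<8)&(h[...,1]>140)&(abs(L[...,0]-20)<30)&(abs(L[...,1]-70)<70)&(abs(L[...,2]-76)<8)
  q=L[m];print(n,len(q),np.percentile(q,[2,50,98],axis=0).round(1).tolist() if len(q)>9 else "")
E
```

```text
loc [ 74.1 156.2 122.4] shift [60.1 -1.1 22.3] turn [-0.     0.001  0.003] t 7.0667 [-1.  -0.8  0.3]
red 2719 [[20.5, 24.5, 75.1], [24.9, 72.7, 76.4], [29.5, 120.8, 77.8]]
yel 2926 [[10.1, 21.4, 75.0], [14.7, 69.5, 76.4], [19.5, 118.0, 77.8]]
blu 3089 [[-0.5, 26.8, 75.1], [4.2, 74.8, 76.4], [9.1, 122.4, 77.8]]
```

Request:
{"op": "servo_tool", "data": {"deltas": [[[20,0,0],[0,0,0]],[[40,0,0],[0,0,0]],[[60,0,0],[0,0,0]],[[60,0,20],[0,0,0]],[[60,0,40],[0,0,0]]]}}

```text
t: 7.48
ee_pos: [495.8, -93.1, 81.7]
orientation: [0.315, 3.125, -0.0]
ft_force: [0.4, 0.1, -0.6]
width: 0.4
grasp_force: 0.0
```

Request:
{"op": "servo_tool", "data": {"deltas": [[[0,0,20],[0,0,0]],[[0,0,40],[0,0,0]],[[0,0,55],[0,0,0]],[[0,-3,55],[0,0,0]],[[0,-6,55],[0,0,0]]]}}

```text
t: 7.9
ee_pos: [494.1, -98.7, 25.7]
orientation: [-0.314, -3.123, -0.0]
ft_force: [0.0, -1.0, 0.2]
width: 0.4
grasp_force: 0.0
```

```bash
python3 -c "
from h import *
go([14,113.5,25])"
```

```text
loc [ 12.7 148.3  25.7] shift [ -1.3 -34.8   0.7] turn [-0.    -0.003 -0.   ] t 7.9 [ 0.  -1.   0.2]
```

Request:
{"op": "servo_tool", "data": {"deltas": [[[-1.5,-3,0],[0,0,0]],[[-1.5,-6,0],[0,0,0]],[[-1.5,-8,0],[0,0,0]],[[-1.5,-10,0],[0,0,0]],[[-1.5,-12,0],[0,0,0]]]}}

```text
t: 8.32
ee_pos: [494.5, -110.3, 27.3]
orientation: [0.313, 3.125, -0.0]
ft_force: [0.4, -0.1, 0.3]
width: 0.3
grasp_force: 0.0
```

Request:
{"op": "servo_tool", "data": {"deltas": [[[0,-2,0],[0,0,0]],[[0,-4,0],[0,0,0]],[[0,-6,0],[0,0,0]],[[0,-8,0],[0,0,0]],[[0,-10,0],[0,0,0]]]}}

```text
t: 8.73
ee_pos: [492.5, -119.7, 26.9]
orientation: [0.313, 3.125, 0.0]
ft_force: [0.6, 4.4, 4.9]
width: 0.5
grasp_force: 2.6
```

```bash
python3 - <<'E'
from h import *
go([14,113.5,25])
i=get_image("wrist");cv2.imwrite("pics/w3.png",i["frame"])
E
```

```text
loc [ 15.3 127.3  26.9] shift [  1.3 -13.8   1.9] turn [0.    0.001 0.   ] t 8.7333 [0.6 4.4 4.9]
```

View pics/w3.png

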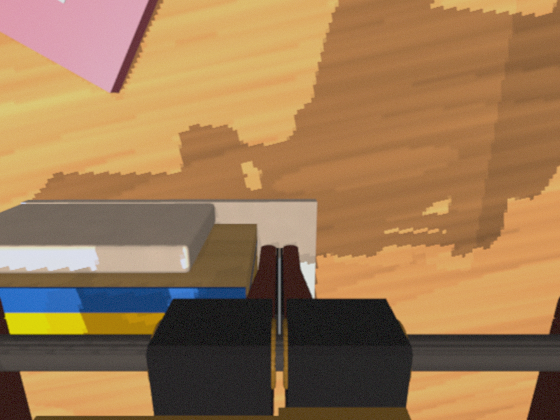

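The wrist view shows the finger (268,265) against the row's end (250,260), with the boards still upright. Continuing.

Request:
{"op": "servo_tool", "data": {"deltas": [[[0,-1.5,0],[0,0,0]],[[0,-3,0],[0,0,0]],[[0,-4.5,0],[0,0,0]],[[0,-6,0],[0,0,0]],[[0,-7.5,0],[0,0,0]]]}}

```text
t: 9.2
ee_pos: [491.0, -127.0, 26.9]
orientation: [0.313, 3.125, 0.0]
ft_force: [0.9, 4.8, 4.8]
width: 0.3
grasp_force: 2.9
```

Request:
{"op": "servo_tool", "data": {"deltas": [[[0,-1,0],[0,0,0]],[[0,-2,0],[0,0,0]],[[0,-3,0],[0,0,0]],[[0,-3,0],[0,0,0]]]}}

```text
t: 9.53
ee_pos: [490.3, -130.1, 26.9]
orientation: [0.313, 3.126, 0.0]
ft_force: [1.6, 3.6, 4.4]
width: 0.5
grasp_force: 2.2
```

```bash
cat >> h.py <<'E'
def tops(i):
  h=cv2.cvtColor(i["frame"],cv2.COLOR_BGR2HSV);L=loc(cloud(i))
  for n,c in(("red",0),("yel",26),("blu",112)):
    m=(np.minimum(abs(h[...,0].astype(int)-c),180-abs(h[...,0].astype(int)-c))<8)&(h[...,1]>140)&(abs(L[...,0]-20)<30)&(abs(L[...,1]-70)<80)&(abs(L[...,2]-76)<8)
    q=L[m];print(n,len(q),np.percentile(q,[2,50,98],axis=0).round(1).tolist() if len(q)>9 else "")
E
python3 -c "
from h import *
go([14,113.5,25]);tops(get_image('wrist'));tops(get_image('top'))"
```

```text
loc [ 15.2 116.8  26.9] shift [ 1.2 -3.3  1.9] turn [0. 0. 0.] t 9.5333 [1.6 3.6 4.4]
red 240 [[2.7, 106.7, 68.2], [3.4, 119.4, 72.4], [4.7, 128.1, 80.0]]
yel 2876 [[9.9, 18.3, 75.1], [13.9, 45.0, 76.4], [18.1, 72.3, 77.5]]
blu 5157 [[-0.9, 18.5, 75.3], [3.2, 53.2, 76.4], [9.4, 101.8, 77.5]]
red 38 [[21.4, 6.1, 73.4], [25.7, 13.7, 76.2], [30.4, 21.5, 79.3]]
yel 15 [[13.3, 8.4, 73.2], [17.4, 17.9, 75.8], [20.2, 21.4, 78.1]]
blu 16 [[0.9, 6.7, 73.3], [4.6, 10.6, 77.0], [8.6, 13.6, 78.3]]
```

Request:
{"op": "servo_tool", "data": {"deltas": [[[0,-1,0],[0,0,0]],[[0,-2,0],[0,0,0]],[[0,-3,0],[0,0,0]],[[0,-3,0],[0,0,0]]]}}

```text
t: 9.97
ee_pos: [489.6, -133.1, 26.7]
orientation: [0.313, 3.126, 0.0]
ft_force: [0.8, 4.1, 3.7]
width: 0.7
grasp_force: 2.3
```

Request:
{"op": "servo_tool", "data": {"deltas": [[[0,-1,0],[0,0,0]],[[0,-2,0],[0,0,0]],[[0,-2,0],[0,0,0]]]}}

```text
t: 10.22
ee_pos: [489.1, -135.1, 26.7]
orientation: [0.313, 3.126, 0.0]
ft_force: [1.2, 3.9, 5.3]
width: 1.0
grasp_force: 2.2
```

Request:
{"op": "servo_tool", "data": {"deltas": [[[0,-1,0],[0,0,0]],[[0,-2,0],[0,0,0]],[[0,-2,0],[0,0,0]]]}}

```text
t: 10.47
ee_pos: [489.0, -135.4, 26.8]
orientation: [-0.314, -3.126, -0.003]
ft_force: [3.8, 17.1, 7.0]
width: 0.8
grasp_force: 9.1
```

```bash
python3 -c "
from h import *
go([14,113.5,25]);tops(get_image('wrist'));tops(get_image('top'));i=get_image('side');tops(i)
cv2.imwrite('pics/s4.png',cv2.resize(i['frame'][190:300,270:370],None,fx=5,fy=5,interpolation=cv2.INTER_CUBIC))"
```

```text
loc [ 15.  111.3  26.8] shift [1.  2.2 1.8] turn [ 0.002 -0.    -0.001] t 10.4667 [ 3.8 17.1  7. ]
red 253 [[2.6, 101.3, 68.4], [3.3, 110.2, 72.2], [4.4, 122.7, 80.6]]
yel 3008 [[8.9, 12.8, 75.1], [13.3, 39.9, 76.4], [17.7, 67.1, 77.6]]
blu 4870 [[-1.1, 13.2, 75.3], [2.8, 48.3, 76.5], [8.6, 96.6, 77.6]]
red 34 [[21.8, 1.7, 72.5], [26.2, 8.1, 76.6], [30.3, 15.3, 79.3]]
yel 10 [[13.2, 2.5, 71.5], [17.1, 6.7, 74.9], [19.8, 13.0, 79.5]]
blu 4 
red 104 [[21.3, -0.0, 73.1], [25.7, 30.3, 75.4], [29.9, 61.5, 77.5]]
yel 108 [[10.3, -2.4, 71.8], [14.8, 25.8, 75.3], [19.9, 60.5, 77.4]]
blu 91 [[0.1, -1.0, 72.7], [4.0, 29.5, 75.5], [7.7, 60.2, 77.8]]
```

View pics/s4.png

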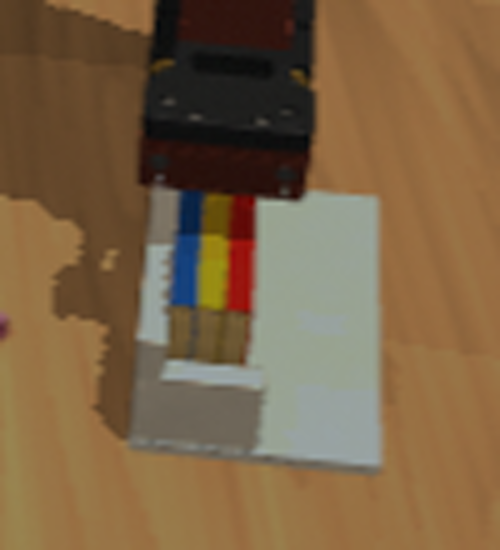

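The side crop shows the three board ends (175–250, 335) flush at the fence, upright and tight; the wrist force rose to about 17 N. Retreating to check.

Request:
{"op": "servo_tool", "data": {"deltas": [[[0,4,0],[0,0,0]],[[0,10,0],[0,0,0]],[[0,20,0],[0,0,0]],[[0,35,0],[0,0,0]],[[0,45,-10],[0,0,0]]]}}

```text
t: 11.03
ee_pos: [496.3, -91.6, 35.5]
orientation: [-0.313, -3.122, -0.0]
ft_force: [-1.1, 0.4, 0.2]
width: 0.4
grasp_force: 0.0
```

Request:
{"op": "servo_tool", "data": {"deltas": [[[0,0,-30],[0,0,0]],[[0,0,-60],[0,0,0]],[[0,10,-95],[0,0,0]],[[0,40,-120],[0,0,0]],[[0,80,-120],[0,0,0]]]}}

```text
t: 11.45
ee_pos: [516.5, -14.9, 162.3]
orientation: [0.317, 3.117, -0.0]
ft_force: [1.9, 0.7, 0.0]
width: 0.3
grasp_force: 0.0
```

Request:
{"op": "servo_tool", "data": {"deltas": [[[0,30,0],[0,0,0]],[[0,60,0],[0,0,0]],[[0,80,0],[0,0,0]],[[0,80,0],[0,0,0]],[[0,80,0],[0,0,0]]]}}

```text
t: 11.87
ee_pos: [529.2, 65.0, 157.0]
orientation: [0.309, 3.126, -0.001]
ft_force: [-1.1, -0.0, -0.3]
width: 0.4
grasp_force: 0.0
```

```bash
python3 -c "
from h import *
go([14,200,150]);i=get_image('top');tops(i);j=get_image('side');tops(j)
cv2.imwrite('pics/e.png',np.hstack([cv2.resize(i['frame'][140:220,280:385],(400,400),interpolation=cv2.INTER_CUBIC),cv2.resize(j['frame'][190:300,270:370],(400,400),interpolation=cv2.INTER_CUBIC)]))"
```

```text
loc [ 14.6 315.7 157. ] shift [   0.9 -115.7    7.1] turn [-0.     0.     0.003] t 11.8667 [-1.1 -0.  -0.3]
red 220 [[21.2, 3.2, 71.8], [25.6, 48.7, 75.9], [30.6, 97.1, 79.5]]
yel 103 [[12.6, 7.9, 72.7], [16.3, 65.3, 75.9], [20.5, 97.5, 79.3]]
blu 200 [[0.2, 4.0, 72.7], [4.2, 49.7, 76.0], [8.7, 97.2, 79.5]]
red 146 [[21.4, -1.3, 73.1], [25.6, 42.1, 75.3], [29.9, 94.6, 77.6]]
yel 159 [[10.8, -1.6, 72.7], [15.2, 42.3, 75.2], [19.7, 95.4, 77.3]]
blu 144 [[0.1, 0.1, 73.1], [4.3, 44.3, 75.3], [8.4, 94.7, 77.2]]
```

View pics/e.png

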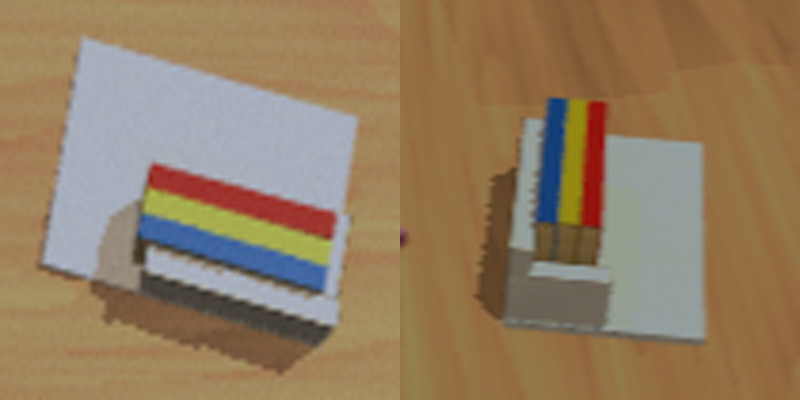

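Both views show the row square, tight and flush in the corner: top crop (240,230), side crop (570,180). The gripper is clear, so I'm handing in.

```bash
python3 -c "
from workcell import close_job
print(close_job())"
```

```text
the job is handed in; nothing more can be done
None
```

The red, yellow and blue boards stand upright in a tight row against the backstop, ends flush with the fence, with the robot clear; I handed the job in at about 12 s, but no verdict was returned.

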